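# Let the loaded mail trolley run down to the desk and catch it

## Task

Pull the gate bar out so that the mail trolley rolls off down the sloping run by itself. Do not touch the trolley until its upright handle has passed the pair of marker posts; then take it by the handle while it rolls and brake it so gently that the tall carton on it stays standing, well before the trolley runs off the open lower end. The job finishes with the gripper still holding the handle and the trolley standing still on the run below the posts, the gate left open and the other things on the desk left alone.

Things in the scene. Friction and masses are not known exactly. Their poses are not given: they have to be found in the camera images.
- run: Sloping run: straight channel fixed on the desk, grey surface 690 mm long, 110 mm wide between two aluminium rails (8 mm thick, tops 20 mm above the surface). Origin on the desk under its middle; x across it (away from the robot at yaw 0), y along it UPHILL, z up. It falls towards -y by 0.041 (rise over length). Yaw varies by about 0.12 rad either way.
- run_mid (a point): Middle of the running surface, 45 mm above the desk (run frame 0, 0, 45 mm), level with the pair of round marker posts that stand beside the rails at x = +-71 mm, y = 0 (12 mm thick, tops 115 mm above the desk). The handle passes the posts here.
- run_end (a point): Middle of the surface's edge at the open lower end (run frame 0, -345, 31 mm). The trolley's front is over it when the handle is at y = -315 mm in the run's frame. A black catch pan, 40 mm high, lies on the desk beyond it.
- gate (a joint): Gate: steel bar 10 mm thick across the run just in front of the trolley, 107 to 119 mm above the desk, at y = 145 mm in the run's frame. Slides along the run's +x (outwards, away from the robot). In m: 0 closed, stop at 0.085; the trolley is free from about 0.060. Friction 2.5 N, damping 6 N s/m; stays where left. Open means 0.066 or more.
- gate_knob (a point): Grip point on the gate's upright black knob (20 mm diameter, 52 mm tall, 119 to 171 mm above the desk): on its axis, 16 mm below its top, outside the far rail, at x = 118 mm + gate opening, y = 145 mm in the run's frame.
- trolley: Mail trolley: level grey tray 76 x 170 mm (102 mm over its four wheels, radius 36 mm), floor 50 mm, rim 64 mm above the origin (under its middle, at the running surface); y to its rear (uphill), z up. Mass 0.82 kg plus carton, +-25 %. Drag grows with speed: from rest it gains speed with a time constant of 0.65 s towards 0.23 m/s (+-15 %). Starts against the gate, y = 235 mm in the run's frame.
- trolley_handle (a point): Grip point on the trolley's handle, an upright aluminium post of 18 mm diameter, 55 mm ahead (downhill) of the trolley's middle. The post's top is 158 mm above the trolley's origin, this point on its axis 15 mm below the top. Starts at y = 180 mm in the run's frame.
- carton: Slim cardboard carton, 36 mm across the run, 20 mm along it, 135 mm tall, 0.06 kg, standing loose on the tray floor 100 mm behind the handle. Origin at the centre of its foot. It tips forward if the trolley is braked at more than about 1.4 m/s2 or stopped dead from about 0.14 m/s or more.
- stapler: Black stapler, 140 x 36 x 42 mm, loose, leave alone. Origin at the centre of its underside.
- mug: White mug, 80 mm wide, 90 mm tall, loose, leave alone. Origin at the centre of its underside.

How it is judged:
On the way, in this order (a step that is already met when the one before it is completed fails the run):
1. the gate is pulled open (value of joint gate above 0.066 m), for 0.1 s.
2. the trolley rolls past the marker posts by itself, untouched (y of trolley_handle in the frame of run between -0.06 and 0.04 m and linear speed of trolley above 0.1 m/s and contact force between the fingers and trolley below 0.5 N), for 0.1 s.
3. the trolley is held still by its handle below the posts, carton standing (y of trolley_handle in the frame of run between -0.325 and 0 m and linear speed of trolley below 0.03 m/s and contact force between the fingers and trolley above 1 N and angle between carton's own z axis and vertical below 0.12 rad and z of carton in the frame of trolley above 0.043 m and z of trolley in the frame of run below 0.06 m and angle between trolley's own z axis and vertical below 0.1 rad), for 1 s.
At the end, for the whole second after the job is handed in: The fingers hold the trolley (contact over 1 N), which is still (under 0.03 m/s) and level on the run, its handle below the posts (y in the run's frame between 0 and -325 mm); the carton stands on it within 0.12 rad of upright; the gate is open (0.066 m or more) (all of step 3 and value of joint gate above 0.066 m); the arm keeps its last pose, push and grip.
It fails at once if the carton tips (over 0.3 rad) (angle between carton's own z axis and vertical above 0.3 rad).
It fails at once if the trolley's handle comes nearer than 20 mm to the open end (its front overhangs it) (y of trolley_handle in the frame of run below -0.325 m).
It fails at once if the fingers touch the trolley before its handle has passed the posts (y of trolley_handle in the frame of run above 0.01 m and contact force between the fingers and trolley above 0.8 N).
It fails at once if a bystander is moved more than 30 mm (distance of any of stapler, mug from where it was at the start of the episode above 0.03 m).
It also fails if it takes over 32 s, if anything falls off the work surface, if the arm or the gripper's body presses on something with over 40 N, if the wrist force passes 120 N, or if a joint passes its speed limit or range.

## Robot

A 6-joint arm with a two-finger parallel gripper is mounted at the origin on the work surface. World frame = base frame: x ahead of the robot, y to its left, z up, the work surface at z = 0. Lengths are in m, angles in rad, forces in N, time in s.
With the tool pointing down it reaches from about 0.375 to 0.9 m from the base axis. Payload 3.1 kg.
Tool frame: the origin (TCP) lies at the very end of the fingers, on their centre line; the grasp point (between the pads) lies 19 mm behind it; z points along the fingers, y is the direction in which the jaws open and shut (so a half turn about z gives the same grasp; the last joint's range is limited). The gripper opens to 85 mm and grips with 20 to 120 N. Pads are 22 mm wide; open, the fingers measure 114 mm over their backs; the gripper's body (76 mm by 85 mm) begins 54 mm behind the grasp point. The pads swing forward as they close: fully open they stand 13 mm farther back than shut.
Start: joints at [-1.308, 0.527, 1.433, -0, 1.181, -0.178], TCP at [0.267, -0.565, 0.231] pointing down, gripper open.
Joint ranges: [-3.08, 3.08], [-0.75, 2.2], [0.22, 2.44], [-1.43, 4.57], [0, 2.65], [-2.85, 2.85]. Speed limits (rad/s): [2.79, 2.79, 3.14, 3.14, 3.14, 3.14].

## Interface

Orientations are given as a unit quaternion [x, y, z, w].
In Python, from station import manip gives the robot as it stands.
- The arm moves only by the tool send_rows, never from a script. Its argument "motion" is a list of rows, each an object with "gripper": the finger opening in mm, from 0 to 85.4; "travel": the shift along the tool's x, y, z in mm, a list of three; "rotation": the turn, a rotation vector about the tool's x, y, z in degrees, a list of three. In form: [{"gripper": gripper, "travel": [x, y, z], "rotation": [ax, ay, az]}, ...]. A call has 1 to 12 rows; each row shifts and turns the commanded pose from where the row before left it, along the tool's axes as they then stand; what a row does not reach is not made up. A row lasts 1/12 s, in which the tool goes at most 41.7 mm and 7.16 degrees, less where a joint would pass 70% of its speed; a pose out of reach is approached as far as the arm can. A call is refused whole if a number of a shift passes 41.7 or a number of a turn 7.16, either way. A call with a gripper value outside its range is refused whole. The fingers move at their own pace and stop on an object; "newtons" is the grip in N (left out, the last holds). Time passes only in rows, so rows that do not move let the fingers close. It gives the time, the measured TCP pose, the force and the opening at its end, in the units of the state.
- manip.sense(): the state, without advancing time (a new reading comes with each control period).
- manip.snapshot(name): name is "scene" or "side" or "wrist"; returns the picture (400x640x3 uint8, red, green, blue); there is no depth.
- manip.calibration(name): a dict with "fx", "fy", "cx", "cy" (pixels), "cam_to_world" (4x4, takes a point from camera to world coordinates). Camera axes: x right, y down, z forward; pixel columns grow to the right and rows downward; lengths in m; the calibration is good to about 2 mm. A picture is of the moment at which its call begins: read the wrist's pose just before it. calibration takes no time and is no camera call; for the wrist camera it gives the pose at the moment of the call.
- manip.sign_off(): hands the job in, once; it reports no verdict.
The state is a dict: "t": time; "q": joint angles; "qd": joint speeds; "tau": joint torques, N m; "tcp_pos": TCP position; "tool_rot": TCP orientation; "force": force on the tool from outside, world axes, zero at the start; "ft_torque": the same for the moment, N m; "finger_gap": opening from 0.0 (shut) to 1.0 (fully open).
Only numpy, scipy, OpenCV 4.12 (cv2) and the standard library are available. Lean on these libraries where they do the work, as an engineer would, in place of code of your own. Each camera call takes 0.05 s, during which the arm holds its last target. There are 200 camera calls.

## Working session

There is one attempt and no reset: what is moved stays moved. The work goes in short steps, Python scripts to look and compute and a tool call to move; the robot and the scene stay as the last step left them, time stands still between calls to the robot, and variables do not carry over. Pictures are saved under pics/ and viewed, about 8 in all and at most 12, crops included, and the job is handed in when it is done.

Besides the shell and the picture viewer there is one more tool, called after "Request:" as name(argument=value, ...) on one line, values as JSON. send_rows: Moves the arm, as the interface text tells. Its arguments: {"type":"object","properties":{"motion":{"type":"array","items":{"type":"object","properties":{"gripper":{"type":"number"},"travel":{"type":"array","items":{"type":"number"}},"rotation":{"type":"array","items":{"type":"number"}}}}},"newtons":{"type":"number"}},"required":["motion"]}

```bash
ls; mkdir -p pics
python3 - <<'E'
from station import manip
import cv2
s=manip.sense();print({k:s[k] for k in('t','q','tcp_pos','tool_rot','finger_gap')})
for n in('scene','side'):
    im=manip.snapshot(n);cv2.imwrite(f'pics/{n}0.png',im[:,:,::-1]);c=manip.calibration(n);print(n,c)
E
```

```text
pics
{'t': 0.0, 'q': array([-1.30852723e+00,  5.28467071e-01,  1.43392350e+00,  1.71368989e-05,
        1.18141644e+00, -1.78506968e-01]), 'tcp_pos': array([ 0.26648519, -0.56453219,  0.23032634]), 'tool_rot': array([ 9.75812811e-01,  2.18604969e-01, -3.84396489e-05, -1.10653676e-03]), 'finger_gap': 0.9993819727518656}
scene {'fx': 453.47037844929883, 'fy': 453.47037844929883, 'cx': 317.7088733615471, 'cy': 208.71007014681805, 'cam_to_world': array([[ 0.7503544 ,  0.5357758 , -0.38718544,  1.00099119],
       [ 0.66100712, -0.61359549,  0.43193768, -0.50094981],
       [-0.00615348, -0.58003867, -0.8145657 ,  1.03356802],
       [ 0.        ,  0.        ,  0.        ,  1.        ]])}
side {'fx': 373.9850091295437, 'fy': 373.9850091295437, 'cx': 326.08083917114135, 'cy': 195.75337326674068, 'cam_to_world': array([[-0.99246439, -0.09630431,  0.07576221,  0.50074053],
       [-0.12215425,  0.72900521, -0.67352041,  0.64718307],
       [ 0.00963187, -0.6776997 , -0.73527569,  0.88656022],
       [ 0.        ,  0.        ,  0.        ,  1.        ]])}
```

View pics/scene0.png

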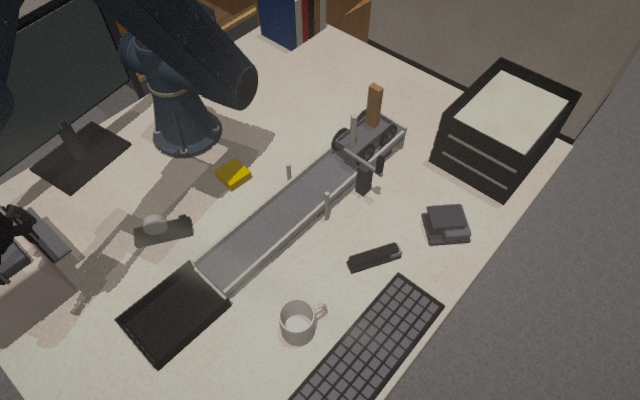

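View pics/side0.png

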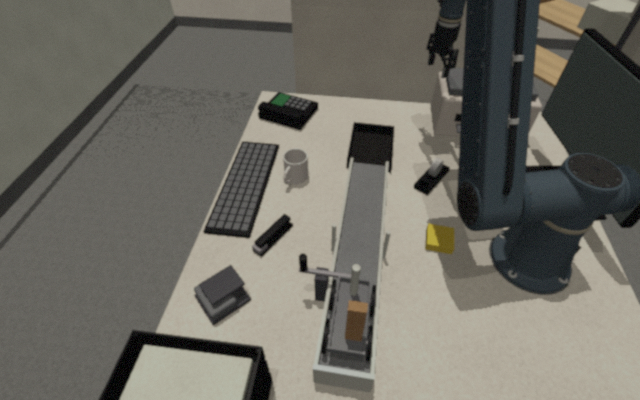

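Scene picture: run from about (205,270) to (400,130), post tops near (289,166) and (327,193), handle top (353,118), knob (379,160). The side picture confirms the layout: knob (304,260), handle top (355,268), post tops (334,230) and (384,236). I'll enlarge both.

Run:
```python
import cv2
a=cv2.imread('pics/scene0.png')[75:225,260:420];b=cv2.imread('pics/side0.png')[200:300,280:413]
cv2.imwrite('pics/c1.png',cv2.resize(a,None,fx=4,fy=4,interpolation=cv2.INTER_CUBIC))
cv2.imwrite('pics/c2.png',cv2.resize(b,None,fx=6,fy=6,interpolation=cv2.INTER_CUBIC))
```

```text
(no output)
```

View pics/c1.png

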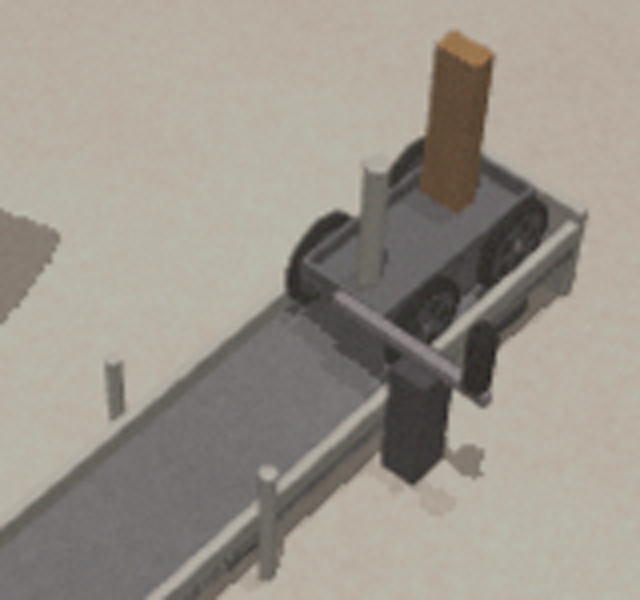

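View pics/c2.png

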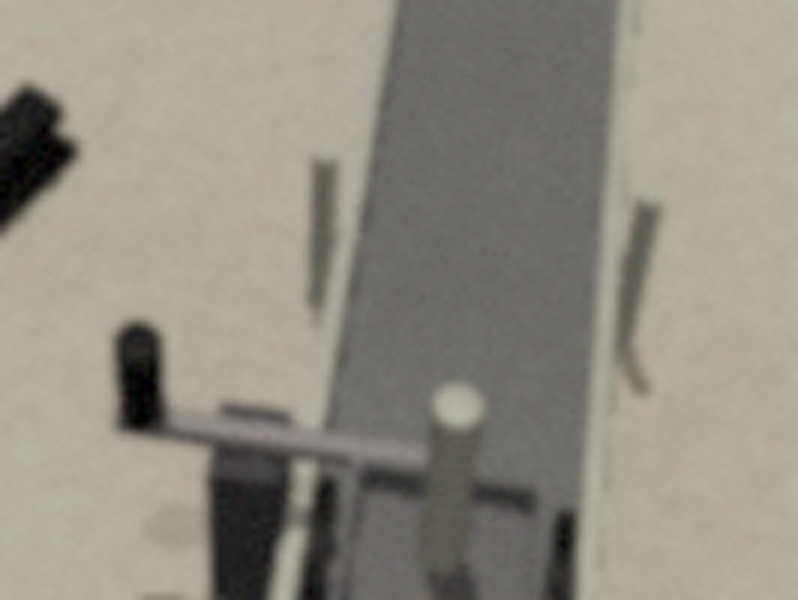

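Crop readings, full-image pixels:
- Scene: post tops (288.7,165.2) and (327,192.5), handle top (354,115.7), knob top (380.5,156.7).
- Side: post tops (334.2,226.7) and (388.5,234.3), handle top (356.5,267.7), knob top (303,256).

I'll fit the run frame to these.

```bash
cat > h.py <<'E'
import numpy as np
from station import manip
from scipy.optimize import least_squares
from scipy.spatial.transform import Rotation as R
def proj(n,P,c=None):
    c=c or manip.calibration(n); p=np.linalg.inv(c['cam_to_world'])@np.r_[P,1]
    return np.array([c['fx']*p[0]/p[2]+c['cx'],c['fy']*p[1]/p[2]+c['cy']])
def w(f,P):
    x0,y0,a=f; return np.array([x0+np.cos(a)*P[0]-np.sin(a)*P[1],y0+np.sin(a)*P[0]+np.cos(a)*P[1],P[2]])
def torun(f,P):
    d=np.array(P[:2])-f[:2];a=f[2];return np.array([np.cos(a)*d[0]+np.sin(a)*d[1],-np.sin(a)*d[0]+np.cos(a)*d[1]])
E
python3 - <<'E'
from h import *
M={'near':[-.071,0,.115],'far':[.071,0,.115],'handle':[0,.180,.2126],'knob':[.118,.145,.171]}
O={'scene':dict(near=(288.7,165.2),far=(327,192.5),handle=(354,115.7),knob=(380.5,156.7)),
'side':dict(near=(388.5,234.3),far=(334.2,226.7),handle=(356.5,267.7),knob=(303,256))}
def res(f): return np.concatenate([proj(n,w(f,M[k]))-O[n][k] for n in O for k in M])
r=least_squares(res,[.5,0,0]);f=r.x;print(f);print(r.fun.reshape(2,4,2).round(1))
np.save('f.npy',f)
s=manip.sense();print(s['t'],torun(f,s['tcp_pos']),s['tcp_pos'][2])
for P in ([.118,.145],[0,0],[0,-.3],[.2,.145]): print(P,w(f,P+[0]),np.hypot(*w(f,P+[0])[:2]))
Rt=R.from_quat(s['tool_rot']).as_matrix();print('tool x angle',np.degrees(np.arctan2(Rt[1,0],Rt[0,0])),'yaw',np.degrees(f[2]))
E
```

```text
[ 0.47720059  0.04407028 -0.04272903]
[[[-0.2 -2.1]
  [ 0.2 -0.4]
  [ 0.9 -1. ]
  [-0.6 -0.7]]

 [[-0.5 -1.9]
  [-0.6 -1.8]
  [-1.2 -0.1]
  [ 0.9  0.6]]]
0.1 [-0.1845109  -0.61712711] 0.23041109969421586
[0.118, 0.145] [0.60128671 0.18389744 0.        ] 0.6287797533581612
[0, 0] [0.47720059 0.04407028 0.        ] 0.47923125225340596
[0, -0.3] [ 0.46438578 -0.25565589  0.        ] 0.5301076198792902
[0.2, 0.145] [0.68321187 0.18039473 0.        ] 0.7066262883785775
tool x angle 25.253584963179655 yaw -2.448193248744855
```

Request:
send_rows(motion=[{"gripper": 50, "travel": [0, 0, 0], "rotation": [0, 0, -6.92]}, {"gripper": 50, "travel": [0, 0, 0], "rotation": [0, 0, -6.92]}, {"gripper": 50, "travel": [0, 0, 0], "rotation": [0, 0, -6.92]}, {"gripper": 50, "travel": [0, 0, 0], "rotation": [0, 0, -6.92]}, {"gripper": 50, "travel": [0, 0, 0], "rotation": [0, 0, -6.92]}, {"gripper": 50, "travel": [0, 0, 0], "rotation": [0, 0, -6.92]}, {"gripper": 50, "travel": [0, 0, 0], "rotation": [0, 0, -6.92]}, {"gripper": 50, "travel": [0, 0, 0], "rotation": [0, 0, -6.92]}, {"gripper": 50, "travel": [0, 0, 0], "rotation": [0, 0, -6.92]}])

```text
t: 0.85
tcp_pos: [0.2666, -0.5648, 0.2307]
tool_rot: [0.72, 0.694, 0.0, -0.001]
force: [-0.0, -0.1, -0.2]
finger_gap: 0.588
```

Request:
send_rows(motion=[{"gripper": 50, "travel": [36, 14, 0], "rotation": [0, 0, 0]}, {"gripper": 50, "travel": [36, 14, 0], "rotation": [0, 0, 0]}, {"gripper": 50, "travel": [36, 14, 0], "rotation": [0, 0, 0]}, {"gripper": 50, "travel": [36, 14, 0], "rotation": [0, 0, 0]}, {"gripper": 50, "travel": [36, 14, 0], "rotation": [0, 0, 0]}, {"gripper": 50, "travel": [36, 14, 0], "rotation": [0, 0, 0]}, {"gripper": 50, "travel": [36, 14, 0], "rotation": [0, 0, 0]}, {"gripper": 50, "travel": [36, 14, 0], "rotation": [0, 0, 0]}, {"gripper": 50, "travel": [36, 14, 0], "rotation": [0, 0, 0]}, {"gripper": 50, "travel": [36, 14, 0], "rotation": [0, 0, 0]}, {"gripper": 50, "travel": [36, 14, 0], "rotation": [0, 0, 0]}, {"gripper": 50, "travel": [36, 14, 0], "rotation": [0, 0, 0]}])

```text
t: 1.85
tcp_pos: [0.4533, -0.1389, 0.2312]
tool_rot: [0.722, 0.692, -0.0, -0.0]
force: [0.8, -0.8, -0.1]
finger_gap: 0.584
```

```bash
cat > st.py <<'E'
from h import *
f=np.load('f.npy')
s=manip.sense();Rt=R.from_quat(s['tool_rot']).as_matrix()
print('t',round(s['t'],3),'run mm',(torun(f,s['tcp_pos'])*1e3).round(1),'z',round(s['tcp_pos'][2]*1e3,1),'ang',round(np.degrees(np.arctan2(Rt[1,0],Rt[0,0])-f[2]),2),'tilt',Rt[:2,2].round(3),'gap',round(s['finger_gap'],3),'F',s['force'].round(1),s['q'].round(2))
E
python3 st.py
```

```text
t 1.85 run mm [ -16.1 -183.8] z 231.2 ang 89.97 tilt [-0.  0.] gap 0.584 F [ 0.8 -0.8 -0.1] [-0.53  0.33  1.8   0.    1.02 -0.49]
```

Request:
send_rows(motion=[{"gripper": 50, "travel": [36.5, 15, 0], "rotation": [0, 0, 0]}, {"gripper": 50, "travel": [36.5, 15, 0], "rotation": [0, 0, 0]}, {"gripper": 50, "travel": [36.5, 15, 0], "rotation": [0, 0, 0]}, {"gripper": 50, "travel": [36.5, 15, 0], "rotation": [0, 0, 0]}, {"gripper": 50, "travel": [36.5, 15, 0], "rotation": [0, 0, 0]}, {"gripper": 50, "travel": [36.5, 15, 0], "rotation": [0, 0, 0]}, {"gripper": 50, "travel": [36.5, 15, 0], "rotation": [0, 0, 0]}, {"gripper": 50, "travel": [36.5, 15, 0], "rotation": [0, 0, 0]}, {"gripper": 50, "travel": [36.5, 14, 0], "rotation": [0, 0, 0]}, {"gripper": 50, "travel": [0, 0, 0], "rotation": [0, 0, 0]}])

```text
t: 2.68
tcp_pos: [0.6033, 0.1881, 0.2309]
tool_rot: [0.72, 0.694, 0.002, -0.0]
force: [1.4, -0.3, -0.1]
finger_gap: 0.59
```

```bash
python3 st.py
python3 - <<'E'
from h import *
import cv2
f=np.load('f.npy')
c=manip.calibration('wrist');im=manip.snapshot('wrist');cv2.imwrite('pics/w1.png',im[:,:,::-1])
for k,P in {'near':[-.071,0,.115],'far':[.071,0,.115],'handle':[0,.180,.2126],'knob':[.118,.145,.171]}.items(): print(k,proj('wrist',w(f,P),c).round(1))
E
```

```text
t 2.683 run mm [119.9 149.3] z 230.9 ang 90.3 tilt [0.003 0.004] gap 0.59 F [ 1.4 -0.3 -0.1] [0.12 0.54 1.42 0.   1.18 0.16]
near [134.4 331.6]
far [270.3 331.8]
handle [103.2 193.3]
knob [315.1 223.8]
```

View pics/w1.png

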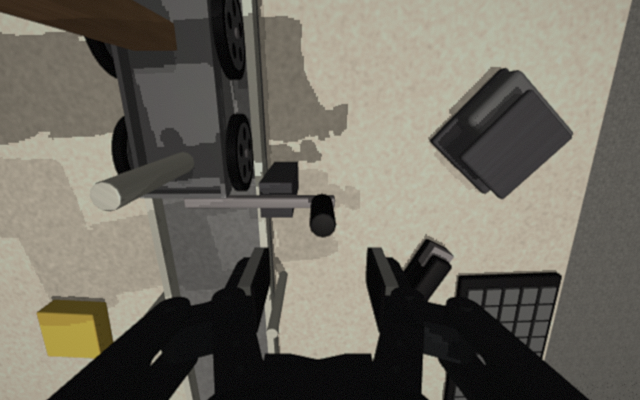

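The wrist picture shows the knob top at (322,225), the handle top at (106,196) and the far post top at (272,334), 2–7 px from prediction. I'll refit the frame with all three cameras.

```bash
python3 - <<'E'
from h import *
M={'near':[-.071,0,.115],'far':[.071,0,.115],'handle':[0,.180,.2126],'knob':[.118,.145,.171]}
O={'scene':dict(near=(288.7,165.2),far=(327,192.5),handle=(354,115.7),knob=(380.5,156.7)),
'side':dict(near=(388.5,234.3),far=(334.2,226.7),handle=(356.5,267.7),knob=(303,256)),'wrist':dict(far=(272,334),handle=(106,196),knob=(322,225))}
C={n:manip.calibration(n) for n in O}
s={'scene':.5,'side':.5,'wrist':1.9}
def res(f): return np.concatenate([(proj(n,w(f,M[k]),C[n])-O[n][k])/s[n] for n in O for k in O[n]])
r=least_squares(res,np.load('f.npy'));print(r.x,r.fun.reshape(-1,2).round(1));np.save('f.npy',r.x)
E
python3 st.py
```

```text
[ 0.47734511  0.04280554 -0.04521313] [[-0.9 -3.6]
 [-0.4 -0.1]
 [ 1.5 -1.4]
 [-1.7 -0.5]
 [-1.1 -4.5]
 [-1.3 -4.4]
 [-2.8 -1.4]
 [ 1.7 -0.1]
 [ 0.1 -2.1]
 [ 0.1 -3.1]
 [-2.  -1.7]]
t 2.733 run mm [117.8 147.7] z 230.6 ang 90.41 tilt [0.    0.001] gap 0.587 F [ 0.1 -0.4  0.1] [0.12 0.53 1.42 0.   1.18 0.16]
```

Request:
send_rows(motion=[{"gripper": 50, "travel": [-3, 1.5, 23], "rotation": [0, 0, 0.4]}, {"gripper": 50, "travel": [0, 0, 23], "rotation": [0, 0, 0]}, {"gripper": 50, "travel": [0, 0, 23], "rotation": [0, 0, 0]}, {"gripper": 50, "travel": [0, 0, 24], "rotation": [0, 0, 0]}, {"gripper": 50, "travel": [0, 0, 0], "rotation": [0, 0, 0]}], newtons=30)

```text
t: 3.15
tcp_pos: [0.598, 0.1767, 0.1333]
tool_rot: [0.725, 0.689, -0.005, -0.003]
force: [-0.4, -0.7, -0.9]
finger_gap: 0.583
```

Request:
send_rows(motion=[{"gripper": 10, "travel": [0, 0, 0], "rotation": [0, 0, 0]}])

```text
t: 3.23
tcp_pos: [0.6009, 0.1773, 0.137]
tool_rot: [0.725, 0.689, -0.002, -0.001]
force: [0.1, -0.4, -0.2]
finger_gap: 0.456
```

Request:
send_rows(motion=[{"gripper": 10, "travel": [0, 0, 0], "rotation": [0, 0, 0]}])

```text
t: 3.32
tcp_pos: [0.603, 0.1779, 0.1393]
tool_rot: [0.725, 0.689, 0.0, 0.0]
force: [0.5, -1.1, 0.3]
finger_gap: 0.312
```

Request:
send_rows(motion=[{"gripper": 10, "travel": [0, 0, 0], "rotation": [0, 0, 0]}])

```text
t: 3.4
tcp_pos: [0.6042, 0.1779, 0.1401]
tool_rot: [0.725, 0.689, 0.002, 0.002]
force: [2.7, -1.2, -4.5]
finger_gap: 0.222
```

Request:
send_rows(motion=[{"gripper": 10, "travel": [0, 0, 0], "rotation": [0, 0, 0]}, {"gripper": 10, "travel": [0, 0, 0], "rotation": [0, 0, 0]}])

```text
t: 3.57
tcp_pos: [0.6042, 0.178, 0.14]
tool_rot: [0.725, 0.689, 0.001, 0.002]
force: [2.4, -2.5, 1.2]
finger_gap: 0.221
```

```bash
python3 st.py
```

```text
t 3.567 run mm [120.6 140.8] z 140.0 ang 89.72 tilt [ 0.004 -0.001] gap 0.221 F [ 2.4 -2.5  1.2] [ 0.11  0.64  1.5  -0.    0.99  0.16]
```

```bash
cat > tr.py <<'E'
from h import *
import cv2,sys
from scipy.optimize import minimize_scalar
f=np.load('f.npy')
def cy(n,im):  # handle y from carton mask centroid
    h=cv2.cvtColor(im,cv2.COLOR_RGB2HSV);m=cv2.inRange(h,(5,90,60),(20,255,255))
    P=[w(f,[0,y,.05+.041*y+.05+.0675]) for y in (0,)] 
    k,l,s,c=cv2.connectedComponentsWithStats(m);C=manip.calibration(n)
    best=None
    for i in range(1,k):
        if s[i,4]<40: continue
        g=lambda y:np.linalg.norm(proj(n,w(f,[0,y,.045+.041*y+.1175]),C)-c[i])
        r=minimize_scalar(g,bounds=(-.4,.35),method='bounded')
        if best is None or r.fun<best[1]: best=(round(r.x-.1,4),round(r.fun,1),s[i,4],s[i,2:4].tolist(),c[i].round(1))
    return best
if __name__=='__main__':
    t=manip.sense()['t']
    for n in sys.argv[1:]:
        t=manip.sense()['t'];im=manip.snapshot(n);cv2.imwrite(f'pics/{n}_{t:.2f}.png',im[:,:,::-1]);print(round(t,3),n,'handle y',cy(n,im))
E
python3 - <<'E'
from tr import *
for n in('scene','side'): print(cy(n,cv2.imread(f'pics/{n}0.png')[:,:,::-1]))
E
```

```text
(np.float64(0.1743), np.float64(4.4), np.int32(548), [18, 45], array([373.7, 104.9]))
(np.float64(0.1766), np.float64(7.4), np.int32(668), [21, 40], array([355.5, 319.8]))
```

Request:
send_rows(motion=[{"gripper": 10, "travel": [0, 18, 0], "rotation": [0, 0, 0]}, {"gripper": 10, "travel": [0, 26, 0], "rotation": [0, 0, 0]}, {"gripper": 10, "travel": [0, 24, 0], "rotation": [0, 0, 0]}, {"gripper": 10, "travel": [0, 9, 0], "rotation": [0, 0, 0]}, {"gripper": 10, "travel": [0, 0, 0], "rotation": [0, 0, 0]}, {"gripper": 55, "travel": [0, 0, 0], "rotation": [0, 0, 0]}, {"gripper": 55, "travel": [0, 0, 0], "rotation": [0, 0, 0]}], newtons=30)

```text
t: 4.15
tcp_pos: [0.6781, 0.1748, 0.1381]
tool_rot: [0.724, 0.689, -0.001, -0.001]
force: [-0.7, -0.1, 0.2]
finger_gap: 0.495
```

```bash
python3 st.py; python3 tr.py side;python3 st.py
```

```text
t 4.15 run mm [194.5 141. ] z 138.1 ang 89.75 tilt [-0.002 -0.   ] gap 0.495 F [-0.7 -0.1  0.2] [ 0.09  0.73  1.3  -0.    1.11  0.14]
4.15 side handle y (np.float64(0.1561), np.float64(7.2), np.int32(703), [22, 41], array([356.6, 310.4]))
t 4.2 run mm [194.2 141. ] z 137.9 ang 89.75 tilt [-0.002 -0.   ] gap 0.582 F [-0.4  0.2  0.1] [0.09 0.73 1.3  0.   1.11 0.14]
```

Request:
send_rows(motion=[{"gripper": 50, "travel": [-35, 0, 0], "rotation": [0, 0, 0]}, {"gripper": 50, "travel": [-28, -30, -4.7], "rotation": [0, 0, 0]}, {"gripper": 50, "travel": [-28, -30, -4.7], "rotation": [0, 0, 0]}, {"gripper": 50, "travel": [-28, -30, -4.7], "rotation": [0, 0, 0]}, {"gripper": 50, "travel": [-28, -30, -4.7], "rotation": [0, 0, 0]}, {"gripper": 50, "travel": [-28, -30, -4.7], "rotation": [0, 0, 0]}, {"gripper": 50, "travel": [-28, -30, -4.7], "rotation": [0, 0, -0.25]}, {"gripper": 50, "travel": [-10, -13, 0], "rotation": [0, 0, 0]}])

```text
t: 4.87
tcp_pos: [0.4705, -0.0296, 0.1668]
tool_rot: [0.723, 0.69, -0.002, -0.002]
force: [-0.6, 0.4, -0.1]
finger_gap: 0.582
```

```bash
python3 st.py; python3 tr.py side;python3 st.py
```

```text
t 4.867 run mm [ -3.6 -72.6] z 166.8 ang 89.9 tilt [-0.005  0.   ] gap 0.582 F [-0.6  0.4 -0.1] [-0.3   0.43  1.87 -0.    0.85 -0.25]
4.867 side handle y (np.float64(0.0612), np.float64(6.2), np.int32(619), [20, 42], array([360.9, 271.2]))
t 4.917 run mm [ -5.  -72.8] z 166.4 ang 89.85 tilt [-0.007  0.001] gap 0.585 F [-1.5 -1.1  0. ] [-0.3   0.43  1.87 -0.    0.85 -0.25]
```

Request:
send_rows(motion=[{"gripper": 50, "travel": [0, 0, 0], "rotation": [0, 0, 0]}, {"gripper": 50, "travel": [0, 0, 0], "rotation": [0, 0, 0]}], newtons=25)

```text
t: 5.08
tcp_pos: [0.4763, -0.0283, 0.1668]
tool_rot: [0.723, 0.691, 0.0, 0.0]
force: [-0.1, 0.2, 0.5]
finger_gap: 0.586
```

```bash
python3 st.py; python3 tr.py side wrist;python3 st.py;python3 - <<'E'
from h import *
f=np.load('f.npy')
for y in (.04,.02,0): print(y,proj('wrist',w(f,[0,y,.045+.041*(y+.055)+.158])).round(1))
E
```

```text
t 5.083 run mm [  2.2 -71.1] z 166.8 ang 89.95 tilt [0.001 0.   ] gap 0.586 F [-0.1  0.2  0.5] [-0.29  0.43  1.86  0.    0.85 -0.25]
5.083 side handle y (np.float64(0.0223), np.float64(5.9), np.int32(614), [21, 42], array([362.5, 256.9]))
5.133 wrist handle y None
t 5.183 run mm [  3.  -70.7] z 166.5 ang 90.04 tilt [ 0.001 -0.   ] gap 0.582 F [0.1 0.3 0.4] [-0.29  0.43  1.86  0.    0.85 -0.25]
0.04 [308.2  -9.7]
0.02 [308.9  65.1]
0 [309.5 129.8]
```

View pics/wrist_5.13.png

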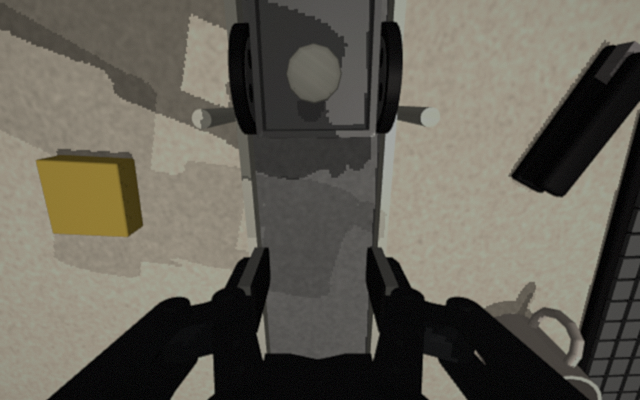

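The wrist picture at t=5.133 shows the handle top at (314,73), so y ≈ +17 mm, x ≈ +1.5 mm. It lines up with the jaws, whose centre is near 318. That agrees with the side tracker.

Request:
send_rows(motion=[{"gripper": 50, "travel": [0, -1, 0], "rotation": [0, 0, 0]}, {"gripper": 50, "travel": [0, 0, 0], "rotation": [0, 0, 0]}], newtons=25)

```text
t: 5.35
tcp_pos: [0.4755, -0.0277, 0.1663]
tool_rot: [0.723, 0.691, 0.0, -0.0]
force: [-0.1, -0.7, 0.6]
finger_gap: 0.585
```

```bash
python3 - <<'E'
from tr import *
c=manip.calibration('wrist');t=manip.sense()['t'];im=manip.snapshot('wrist');cv2.imwrite('pics/w3.png',im[:,:,::-1])
for y in (0,-.01,-.02,-.03,-.04): print(t,y,proj('wrist',w(f,[0,y,.045+.041*(y+.055)+.158]),c).round(1))
E
python3 tr.py side;python3 st.py
```

```text
5.35 0 [314.3 130.2]
5.35 -0.01 [314.4 159.4]
5.35 -0.02 [314.5 186.7]
5.35 -0.03 [314.6 212.3]
5.35 -0.04 [314.7 236.4]
5.4 side handle y (np.float64(-0.0378), np.float64(5.4), np.int32(604), [20, 41], array([364.8, 236.5]))
t 5.45 run mm [  1.2 -70.7] z 166.3 ang 90.04 tilt [-0.  0.] gap 0.586 F [0.1 0.3 0.7] [-0.29  0.43  1.87  0.    0.85 -0.25]
```

View pics/w3.png

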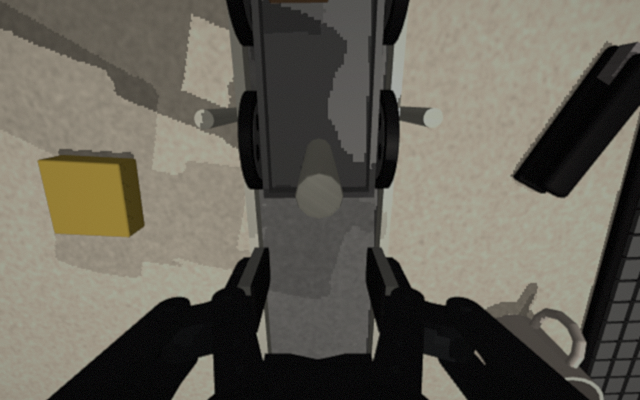

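The wrist picture at t=5.35 shows the handle at (319,195), so y = -23 mm moving at about 0.19 m/s, centred between the fingers. Next I match its speed and close.

Request:
send_rows(motion=[{"gripper": 50, "travel": [-2, 0.3, 0], "rotation": [0, 0, 0]}, {"gripper": 50, "travel": [-6, 0, 0], "rotation": [0, 0, 0]}, {"gripper": 50, "travel": [-13, 0, 0.4], "rotation": [0, 0, 0]}, {"gripper": 10, "travel": [-16.5, 0, 0.7], "rotation": [0, 0, 0]}, {"gripper": 10, "travel": [-16.6, 0, 0.7], "rotation": [0, 0, 0]}, {"gripper": 10, "travel": [-16.6, 0, 0.7], "rotation": [0, 0, 0]}, {"gripper": 10, "travel": [-16.6, 0, 0.7], "rotation": [0, 0, 0]}], newtons=25)

```text
t: 6.03
tcp_pos: [0.472, -0.1172, 0.1634]
tool_rot: [0.723, 0.691, 0.0, 0.001]
force: [1.5, 0.5, -1.5]
finger_gap: 0.2
```

```bash
python3 st.py
```

```text
t 6.033 run mm [   1.9 -160. ] z 163.4 ang 89.96 tilt [ 0.002 -0.001] gap 0.2 F [ 1.5  0.5 -1.5] [-0.47  0.45  1.85  0.    0.85 -0.43]
```

Gap 0.200 fits the 18 mm post, since the 20 mm knob read 0.221, so it is held. Gentle braking now.

Request:
send_rows(motion=[{"gripper": 10, "travel": [-15.8, 0, 0.6], "rotation": [0, 0, 0]}, {"gripper": 10, "travel": [-14.4, 0, 0.6], "rotation": [0, 0, 0]}, {"gripper": 10, "travel": [-12.8, 0, 0.5], "rotation": [0, 0, 0]}, {"gripper": 10, "travel": [-11.2, 0, 0.5], "rotation": [0, 0, 0]}, {"gripper": 10, "travel": [-9.6, 0, 0.4], "rotation": [0, 0, 0]}, {"gripper": 10, "travel": [-8, 0, 0.3], "rotation": [0, 0, 0]}, {"gripper": 10, "travel": [-6.4, 0, 0.3], "rotation": [0, 0, 0]}, {"gripper": 10, "travel": [-4.8, 0, 0.2], "rotation": [0, 0, 0]}, {"gripper": 10, "travel": [-3.2, 0, 0.1], "rotation": [0, 0, 0]}, {"gripper": 10, "travel": [-1.8, 0, 0], "rotation": [0, 0, 0]}, {"gripper": 10, "travel": [-0.8, 0, 0], "rotation": [0, 0, 0]}, {"gripper": 10, "travel": [0, 0, 0], "rotation": [0, 0, 0]}])

```text
t: 7.03
tcp_pos: [0.4677, -0.2044, 0.16]
tool_rot: [0.723, 0.691, 0.0, 0.0]
force: [3.8, -1.1, -0.0]
finger_gap: 0.204
```

Request:
send_rows(motion=[{"gripper": 10, "travel": [0, 0, 0], "rotation": [0, 0, 0]}, {"gripper": 10, "travel": [0, 0, 0], "rotation": [0, 0, 0]}, {"gripper": 10, "travel": [0, 0, 0], "rotation": [0, 0, 0]}, {"gripper": 10, "travel": [0, 0, 0], "rotation": [0, 0, 0]}, {"gripper": 10, "travel": [0, 0, 0], "rotation": [0, 0, 0]}, {"gripper": 10, "travel": [0, 0, 0], "rotation": [0, 0, 0]}, {"gripper": 10, "travel": [0, 0, 0], "rotation": [0, 0, 0]}, {"gripper": 10, "travel": [0, 0, 0], "rotation": [0, 0, 0]}, {"gripper": 10, "travel": [0, 0, 0], "rotation": [0, 0, 0]}, {"gripper": 10, "travel": [0, 0, 0], "rotation": [0, 0, 0]}, {"gripper": 10, "travel": [0, 0, 0], "rotation": [0, 0, 0]}, {"gripper": 10, "travel": [0, 0, 0], "rotation": [0, 0, 0]}])

```text
t: 8.03
tcp_pos: [0.4675, -0.2045, 0.16]
tool_rot: [0.723, 0.691, 0.0, 0.0]
force: [4.7, -1.0, 1.4]
finger_gap: 0.205
```

```bash
python3 st.py; python3 tr.py side scene
python3 - <<'E'
import cv2,glob,numpy as np
a=cv2.imread(sorted(glob.glob('pics/side_*'),key=lambda p:float(p[10:-4]))[-1]);b=cv2.imread(glob.glob('pics/scene_*')[-1])
cv2.imwrite('pics/fin.png',np.vstack([cv2.resize(a[130:330,200:480],(770,300*1)) if 0 else a[110:380,160:560],b[60:320,160:560]]))
E
```

```text
t 8.033 run mm [   1.4 -247.5] z 160.0 ang 89.97 tilt [ 0.001 -0.   ] gap 0.205 F [ 4.7 -1.   1.4] [-0.63  0.48  1.79  0.    0.87 -0.59]
8.033 side handle y (np.float64(-0.2537), np.float64(4.4), np.int32(488), [18, 40], array([371.9, 176.8]))
8.083 scene handle y (np.float64(-0.2523), np.float64(4.7), np.int32(575), [22, 45], array([259. , 198.6]))
```

View pics/fin.png

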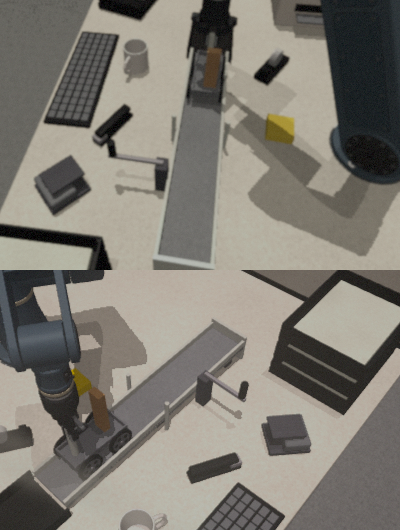

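The final picture shows the trolley held, the carton standing, the gate bar drawn out, and the stapler and mug in place. I'll check the carton tilt and the gate numerically before handing in.

Run:
```python
from tr import *
import glob
for n,g,y in(('scene','pics/scene_8.08.png',-.149),('side','pics/side_8.03.png',-.149),('scene','pics/scene0.png',.28),('side','pics/side0.png',.28)):
    m=cv2.inRange(cv2.cvtColor(cv2.imread(g),cv2.COLOR_BGR2HSV),(5,90,60),(20,255,255))
    k,l,s,c=cv2.connectedComponentsWithStats(m);i=min((i for i in range(1,k) if s[i,4]>40),key=lambda i:np.linalg.norm(c[i]-proj(n,w(f,[0,y,.16]))))
    p=np.argwhere(l==i)[:,::-1];v=np.linalg.svd(p-p.mean(0),full_matrices=False)[2][0]
    z=.095+.041*y;d=proj(n,w(f,[0,y,z+.135]))-proj(n,w(f,[0,y,z]))
    print(g,'axis deg',np.degrees(np.arctan(v[0]/v[1])).round(1),'expected',np.degrees(np.arctan(d[0]/d[1])).round(1))
for o in(.06,.066,.074,.085): print(o,proj('scene',w(f,[.1195+o,.145,.171])).round(1))
im=cv2.imread('pics/scene_8.08.png')[140:210,370:430];cv2.imwrite('pics/kn.png',cv2.resize(im,None,fx=8,fy=8))
```

```text
pics/scene_8.08.png axis deg 14.5 expected 10.0
pics/side_8.03.png axis deg -8.6 expected -7.2
pics/scene0.png axis deg -6.3 expected -7.6
pics/side0.png axis deg -7.0 expected -6.9
0.06 [398.8 169.2]
0.066 [400.7 170.5]
0.074 [403.3 172.2]
0.085 [406.9 174.6]
```

View pics/kn.png

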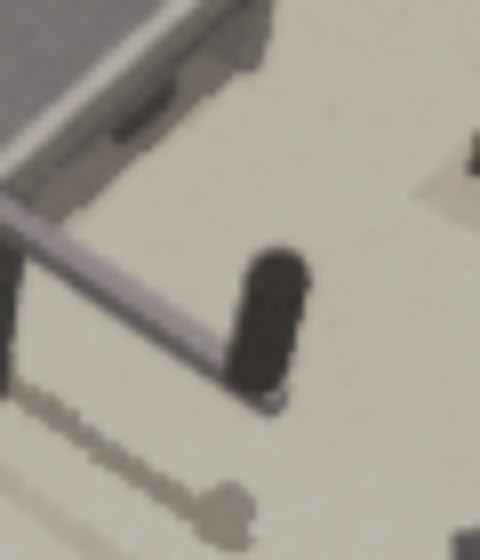

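```bash
python3 st.py; python3 -c "
from station import manip
print(manip.sign_off())"
```

```text
t 8.133 run mm [   1.3 -247.5] z 159.9 ang 89.97 tilt [ 0.001 -0.   ] gap 0.203 F [ 4.6 -0.8  1.3] [-0.63  0.48  1.79  0.    0.87 -0.59]
the job is handed in; nothing more can be done
None
```

I pulled the gate open by its knob and let the trolley roll past the posts untouched. I then matched its speed of about 0.19 m/s and closed on the handle at roughly 140 mm below the posts. Braking at about 0.25 m/s² brought it to rest, and I handed the job in at 8.1 s with the gripper still holding.

Last checks:
- **Trolley:** it is standing still with the handle at y ≈ -248 mm in the run's frame, inside the -325 mm limit. The finger opening matches the 18 mm post.
- **Gate:** it is about 75 mm open, from both the arm's travel and the picture.
- **Carton:** it is standing. Its outline in the picture was 1.4° off the expected upright line in the side view but 4.5° off in the scene view. I put the 4.5° down to partial hiding of the outline, because a loose carton with nothing to lean on cannot rest tilted.
- **Stapler and mug:** neither looks moved in the last picture; I did not measure their positions.

The position fits left differences of 2–4 mm (about 2 px) between cameras, within what the grip allowed.

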